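# Stack two paint sets on their coasters

## Robot

A 6-joint arm with a two-finger parallel gripper is mounted at the origin on a cart in front of the work surface, level with it; the furniture and walls round the work are solid. World frame = base frame: x ahead of the robot, y to its left, z up, the work surface at z = 0. Lengths are in m, angles in degrees, forces in N, time in s.
With the tool pointing down it reaches from about 0.4 to 0.825 m from the base axis. Payload 7 kg.
Tool frame: the origin (TCP) lies between the finger pads; the fingertips stand 22 mm ahead of it and the grasp point (between the pads) lies 3 mm ahead of it; z points along the fingers, y is the line along which they close (so a half turn about z gives the same grasp; the last joint's range is limited). The gripper opens to 88 mm and grips with 3 to 60 N. Pads are 19 mm wide; open, the fingers measure 130 mm over their backs; the gripper's body (78 mm by 193 mm) begins 47 mm behind the grasp point.
Start: joints at [87.554, 20.546, 0.682, 0, -70.136, -16.507], TCP at [0.219, 0.638, 0.249] pointing down, gripper open.
Joint ranges: [-176.03, 176.03], [-82.01, 121.73], [-58.28, 71.71], [-173.87, 95.51], [-174.79, -0.11], [-173.66, 173.66]. Speed limits (degrees/s): [136.94, 136.94, 172.46, 180, 180, 180].

## Interface

Orientations are given as [roll, pitch, yaw] about the fixed x, y, z axes, in that order (R = Rz(yaw) Ry(pitch) Rx(roll)).
In Python, from plant import ctrl gives the robot as it stands.
- The arm moves only by the tool apply_moves, never from a script. Its argument "targets" is a list of rows, each an object with "travel": the shift along the tool's x, y, z in mm, a list of three; "roll": the turn about the tool's z in degrees; "jaw": the finger opening in mm, from 0 to 87.6. In form: [{"travel": [tx, ty, tz], "roll": roll, "jaw": jaw}, ...]. A call has 1 to 10 rows; each row shifts and turns the commanded pose from where the row before left it, along the tool's axes as they then stand; what a row does not reach is not made up. A row lasts 1/10 s, in which the tool goes at most 50 mm and 8.59 degrees, less where a joint would pass 70% of its speed; a pose out of reach is approached as far as the arm can. A call with a gripper value outside its range is refused whole. The fingers move at their own pace and stop on an object; the grip force is fixed at half the most. Time passes only in rows, so rows that do not move let the fingers close. It gives the time, the measured TCP pose, the force, the opening and the grip force at its end, in the units of the state.
- ctrl.get_obs(): the state, without advancing time (a new reading comes with each control period).
- ctrl.snapshot(name): name is "side" or "top"; returns the picture (420x560x3 uint8, red, green, blue); there is no depth.
- ctrl.calibration(name): a dict with "K" (3x3 intrinsics, pixels), "extrinsics" (4x4, takes a point from camera to world coordinates). Camera axes: x right, y down, z forward; pixel columns grow to the right and rows downward; lengths in m; the calibration is good to about 2 mm. A picture is of the moment at which its call begins. calibration takes no time and is no camera call.
- ctrl.close_job(): hands the job in; it is judged then, once.
The state is a dict: "clock": time; "joint_pos": joint angles; "qvel": joint speeds; "tau": joint torques, N m; "tool_pos": TCP position; "orientation": TCP orientation; "force": force on the tool from outside, world axes, zero at the start; "moment": the same for the moment, N m; "opening": finger opening in m; "gripper_force": force on a finger pad.
Only numpy, scipy, OpenCV 4.12 (cv2) and the standard library are available. Lean on these libraries where they do the work, as an engineer would, in place of code of your own. Each camera call takes 0.05 s, during which the arm holds its last target. There are 200 camera calls.

## Task

Make up the two paint sets for the next class as neat, centred, upright stacks. On the blue coaster stand the aqua jar with the blue paint cup on top of it; on the yellow coaster stand the violet jar with the black lid, then the red paint cup on it, then the small white cup on top. Leave the ochre and the olive cup where they are.

Things in the scene. Friction and masses are not known exactly. Their poses are not given: they have to be found in the camera images.
- coaster_blue: Round flat blue plastic coaster, 100 mm across, 10 mm thick, fixed to the table. Origin: centre of its underside, on the table (z = 0); its top is at 10 mm.
- coaster_yellow: Round flat bright yellow plastic coaster, 100 mm across, 10 mm thick, fixed to the table. Origin: centre of its underside, on the table (z = 0); its top is at 10 mm.
- jar_aqua: White screw-top jar of aqua paint: white lid with an aqua patch on top, aqua print on the body. Straight-sided, 70 mm across, 83 mm high, flat lid; about 300 g. Origin: centre of its underside, z up.
- jar_violet: Screw-top jar of violet paint: black lid, violet-magenta band on the body. Straight-sided, 67 mm across, 76 mm high, flat lid; about 300 g. Origin: centre of its underside, z up.
- cup_blue_1: Lidded clear portion cup of blue paint, 70 mm across at the lid rim (the top 6 mm), tapering evenly to 49 mm at the foot, 54 mm high, flat lid; about 70 g. Origin: centre of its underside, z up.
- cup_red_out: Lidded clear portion cup of red paint, 70 mm across at the lid rim (the top 6 mm), tapering evenly to 49 mm at the foot, 54 mm high, flat lid; about 70 g. Origin: centre of its underside, z up.
- cup_small_white: Small opaque white lidded cup, 56 mm across at the lid rim, (the top 5 mm), tapering evenly to 39 mm at the foot, 43 mm high, flat lid; about 65 g. Origin: centre of its underside, z up.
- cup_ochre_out: Lidded clear portion cup of ochre (yellow-brown) paint, 70 mm across at the lid rim (the top 6 mm), tapering evenly to 49 mm at the foot, 54 mm high, flat lid; about 70 g. Origin: centre of its underside, z up. Not part of the job: stays where it is.
- cup_olive_7: Lidded clear portion cup of olive green paint, 70 mm across at the lid rim (the top 6 mm), tapering evenly to 49 mm at the foot, 54 mm high, flat lid; about 80 g. Origin: centre of its underside, z up. Not part of the job: stays where it is.
Things that resemble listed ones, but are neither listed nor needed, are in the scene too. What is shaped like the jar_violet but orange is not meant. What is shaped like the jar_aqua but pink or turquoise is not meant.

How it is judged (in metres and radians):
At the end, for the whole second after the job is handed in: Blue coaster: aqua jar (within 15 mm of its centre), blue cup on it. Yellow coaster: violet jar (within 15 mm of its centre), red cup on it, small white cup on the red cup. Each cup is within 12 mm of the centre of what it stands on; all five are upright (within 0.08 rad) and at rest (horizontal distance between jar_aqua and coaster_blue below 0.015 m and z of jar_aqua in the frame of coaster_blue between 0.005 and 0.015 m and horizontal distance between cup_blue_1 and jar_aqua below 0.012 m and z of cup_blue_1 in the frame of jar_aqua between 0.078 and 0.088 m and horizontal distance between jar_violet and coaster_yellow below 0.015 m and z of jar_violet in the frame of coaster_yellow between 0.005 and 0.015 m and horizontal distance between cup_red_out and jar_violet below 0.012 m and z of cup_red_out in the frame of jar_violet between 0.071 and 0.081 m and horizontal distance between cup_small_white and cup_red_out below 0.012 m and z of cup_small_white in the frame of cup_red_out between 0.049 and 0.059 m and angle between each of jar_aqua, cup_blue_1, jar_violet, cup_red_out, cup_small_white's own z axis and vertical below 0.08 rad and linear speed of each of jar_aqua, cup_blue_1, jar_violet, cup_red_out, cup_small_white below 0.02 m/s); the robot touches nothing.
It fails at once if the ochre cup is moved by more than 30 mm (distance of cup_ochre_out from where it was at the start of the episode above 0.03 m).
It fails at once if the olive cup is moved by more than 30 mm (distance of cup_olive_7 from where it was at the start of the episode above 0.03 m).
It also fails if it takes over 147 s, if anything falls off the work surface, if the arm or the gripper's body presses on something with over 40 N, if the wrist force passes 120 N, or if a joint passes its speed limit or range.

## Working session

There is one attempt and no reset: what is moved stays moved. The work goes in short steps, Python scripts to look and compute and a tool call to move; the robot and the scene stay as the last step left them, time stands still between calls to the robot, and variables do not carry over. Pictures are saved under pics/ and viewed, at most 16 in all, crops included, and the job is handed in when it is done.

Besides the shell and the picture viewer there is one more tool, called after "Call:" by a JSON object that holds its "op" and its "data". apply_moves: Moves the arm, as the interface text tells. Its arguments: {"type":"object","properties":{"targets":{"type":"array","items":{"type":"object","properties":{"travel":{"type":"array","items":{"type":"number"}},"roll":{"type":"number"},"jaw":{"type":"number"}}}}},"required":["targets"]}

```bash
mkdir -p pics; python3 - <<'E'
from plant import ctrl
import cv2
for n in("top","side"):
    im=ctrl.snapshot(n); cv2.imwrite(f"pics/{n}0.png",im[:,:,::-1]); c=ctrl.calibration(n); print(c["K"],c["extrinsics"])
print(ctrl.get_obs())
E
```

```text
[[496.56624405   0.         277.40655958]
 [  0.         496.56624405 206.33984659]
 [  0.           0.           1.        ]] [[ 0.01414577 -0.99183222  0.12676252  0.35368483]
 [-0.99982835 -0.01554764 -0.01007633  0.02257116]
 [ 0.01196489 -0.12659823 -0.99188191  1.41307078]
 [ 0.          0.          0.          1.        ]]
[[504.97430211   0.         278.33098103]
 [  0.         504.97430211 207.28568412]
 [  0.           0.           1.        ]] [[ 0.99682404 -0.02937221  0.07402095  0.42564578]
 [-0.07925728 -0.45640943  0.88623288 -1.35187333]
 [ 0.00775324 -0.88928494 -0.45728786  0.72748384]
 [ 0.          0.          0.          1.        ]]
{'clock': 0.1, 'joint_pos': array([ 8.75511099e+01,  2.05863282e+01,  6.37026738e-01, -1.96822664e-02,
       -7.01364804e+01, -1.65071078e+01]), 'qvel': array([ 0.09995785, -0.11690963,  0.1391108 ,  0.06264557, -0.00458533,
        0.04835805]), 'tau': array([-4.60694446e-04, -5.84163129e+01,  2.93756765e+01,  7.01560244e+00,
        1.02333233e-02, -4.50303014e-05]), 'tool_pos': array([0.21914476, 0.63797865, 0.2477064 ]), 'orientation': array([ 1.79912496e+02, -6.63518229e-03, -1.89626944e+01]), 'force': array([-0.26210297,  0.08669398, -0.18363949]), 'moment': array([-0.03369675, -0.00979194, -0.02651789]), 'gripper_force': 0.0, 'opening': 0.08758438943367629}
```

View pics/top0.png

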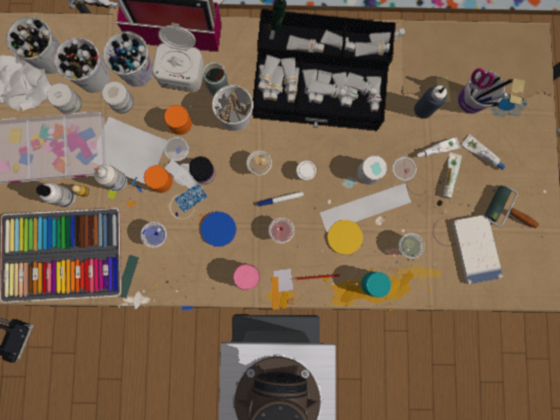

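View pics/side0.png

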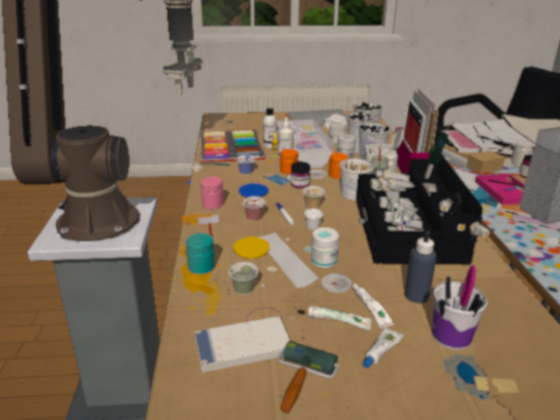

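The top view shows the aqua jar at about (372,170), violet jar (201,169), blue cup (153,235), red cup (281,230), white cup (306,170), blue coaster (217,229) and yellow coaster (345,237). The bystanders are ochre (259,162) and olive (411,246). The side view confirms these.

```bash
cat > h.py <<'E'
from plant import ctrl
import cv2, numpy as np
def plane(n,uv,z):
    c=ctrl.calibration(n);K,T=np.array(c["K"]),np.array(c["extrinsics"])
    d=T[:3,:3]@np.linalg.inv(K)@[uv[0],uv[1],1];o=T[:3,3]
    return o+d*(z-o[2])/d[2]
def pix(n,p):
    c=ctrl.calibration(n);K,T=np.array(c["K"]),np.array(c["extrinsics"])
    q=K@(T[:3,:3].T@(np.array(p)-T[:3,3]));return q[:2]/q[2]
def circle(im,uv,r,win=22,s=6):
    x0,y0=int(uv[0]-win),int(uv[1]-win)
    g=cv2.cvtColor(im[y0:y0+2*win,x0:x0+2*win],cv2.COLOR_RGB2GRAY)
    g=cv2.GaussianBlur(cv2.resize(g,None,fx=s,fy=s,interpolation=cv2.INTER_CUBIC),(0,0),3)
    c=cv2.HoughCircles(g,cv2.HOUGH_GRADIENT,1,s*win,param1=60,param2=8,minRadius=int((r-1.3)*s),maxRadius=int((r+1.3)*s))
    if c is None: return None
    c=c[0,0]; return (c[0]+.5)/s-.5+x0,(c[1]+.5)/s-.5+y0,c[2]/s
E
python3 - <<'E'
from h import *
im=cv2.imread("pics/top0.png")[:,:,::-1].copy()
L=dict(coaster_blue=(217,229,.01,50),coaster_yellow=(345,237,.01,50),aqua=(372,170,.083,35),violet=(201,169,.076,33.5),blue=(153,235,.054,35),red=(281,230,.054,35),white=(306,170,.043,28),ochre=(259,162,.054,35),olive=(411,246,.054,35))
b=cv2.resize(im[120:305,120:440],None,fx=2.5,fy=2.5,interpolation=cv2.INTER_CUBIC)
for k,(u,v,z,r) in L.items():
    p=plane("top",(u,v),z); R=abs(pix("top",p+[0,r/1000,0])[0]-pix("top",p)[0])
    c=circle(im,(u,v),R)
    print(k,np.round(R,1),np.round(c,1),np.round(plane("top",c[:2],z),4))
    cv2.circle(b,(int((c[0]+.5-120)*2.5),int((c[1]+.5-120)*2.5)),int(c[2]*2.5),(0,255,0),1)
cv2.imwrite("pics/c0.png",b[:,:,::-1])
E
```

```text
Traceback (most recent call last):
TypeError: unsupported operand type(s) for *: 'NoneType' and 'float'
```

```bash
sed -i 's/param1=60,param2=8/param1=20,param2=4/' h.py
python3 - <<'E'
from h import *
im=cv2.imread("pics/top0.png")[:,:,::-1].copy()
L=dict(coaster_blue=(217,229,.01,50),coaster_yellow=(345,237,.01,50),aqua=(372,170,.083,35),violet=(201,169,.076,33.5),blue=(153,235,.054,35),red=(281,230,.054,35),white=(306,170,.043,28),ochre=(259,162,.054,35),olive=(411,246,.054,35))
b=cv2.resize(im[120:305,120:440],None,fx=2.5,fy=2.5,interpolation=cv2.INTER_CUBIC)
for k,(u,v,z,r) in L.items():
    p=plane("top",(u,v),z); R=abs(pix("top",p+[0,r/1000,0])[0]-pix("top",p)[0])
    c=circle(im,(u,v),R,win=28 if r==50 else 20)
    if c is None: print(k,"none",p);continue
    print(k,np.round(R,1),np.round(c,1),np.round(plane("top",c[:2],z),4))
    cv2.circle(b,(int((c[0]+.5-120)*2.5),int((c[1]+.5-120)*2.5)),int(c[2]*2.5),(0,255,0),1)
cv2.imwrite("pics/c0.png",b[:,:,::-1])
hsv=cv2.cvtColor(im,cv2.COLOR_RGB2HSV)
for k,lo,hi,uv in(("blue",(105,150,60),(125,255,255),(217,229)),("yellow",(18,180,140),(30,255,255),(345,237))):
    m=cv2.inRange(hsv,lo,hi);n,l,s,ce=cv2.connectedComponentsWithStats(m);i=l[uv[1],uv[0]];print(k,s[i],ce[i],plane("top",ce[i],.01))
E
```

```text
coaster_blue 17.7 [217.5 228.3  17.8] [0.4676 0.1769 0.01  ]
coaster_yellow 17.6 [344.2 236.   17.2] [ 0.4513 -0.1819  0.01  ]
aqua 12.8 [374.3 167.3  11.9] [ 0.6353 -0.2544  0.083 ]
violet 12.3 [199.3 169.2  13.4] [0.6237 0.224  0.076 ]
blue 12.8 [153.5 234.5  13.2] [0.4445 0.3461 0.054 ]
red 12.8 [281.3 230.   13.1] [ 0.4621 -0.0029  0.054 ]
white 10.0 [305.8 170.    9.9] [ 0.633  -0.0698  0.043 ]
ochre 12.6 [259.  162.7  12.8] [0.6494 0.0618 0.054 ]
olive 12.7 [411.3 246.   13.5] [ 0.4236 -0.3598  0.054 ]
blue [201 212  35  34 902] [217.99667406 228.64855876] [0.46676056 0.1754426  0.01      ]
yellow [328 221  34  33 897] [344.46599777 236.81493868] [ 0.44900374 -0.18275578  0.01      ]
```

View pics/c0.png

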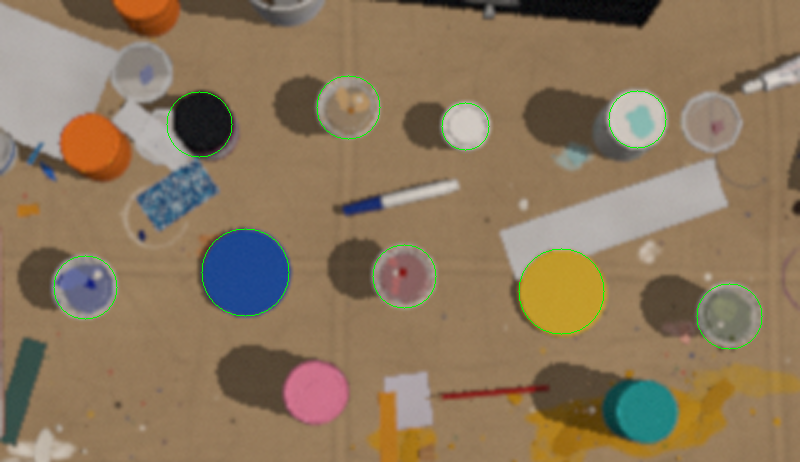

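The detected circles fit the lids, with radii as expected. I'll turn the tool to yaw −90 first, so the jaws close along x, then go to the violet jar at about (0.622, 0.2225).

Call:
{"op": "apply_moves", "data": {"targets": [{"roll":7.9},{"roll":7.9},{"roll":7.9},{"roll":7.9},{"roll":7.9},{"roll":7.9},{"roll":7.9},{"roll":7.9},{"roll":7.8},{"travel":[20,-20,0]}]}}

```text
validation failed for argument at $.ta...
```

```bash
python3 - <<'E'
from h import *
for z in (0,.05,.1,.15,.2):
    p=plane("top",(383,127),z); print(z,np.round(p,3),np.round(pix("side",p)))
im=cv2.imread("pics/side0.png")[150:300,300:500]; cv2.imwrite("pics/sc.png",cv2.resize(im,None,fx=3.5,fy=3.5,interpolation=cv2.INTER_CUBIC))
E
```

```text
0 [ 0.774 -0.299  0.   ] [379. 268.]
0.05 [ 0.759 -0.287  0.05 ] [374. 249.]
0.1 [ 0.744 -0.276  0.1  ] [369. 230.]
0.15 [ 0.729 -0.264  0.15 ] [364. 211.]
0.2 [ 0.714 -0.253  0.2  ] [359. 191.]
```

View pics/sc.png

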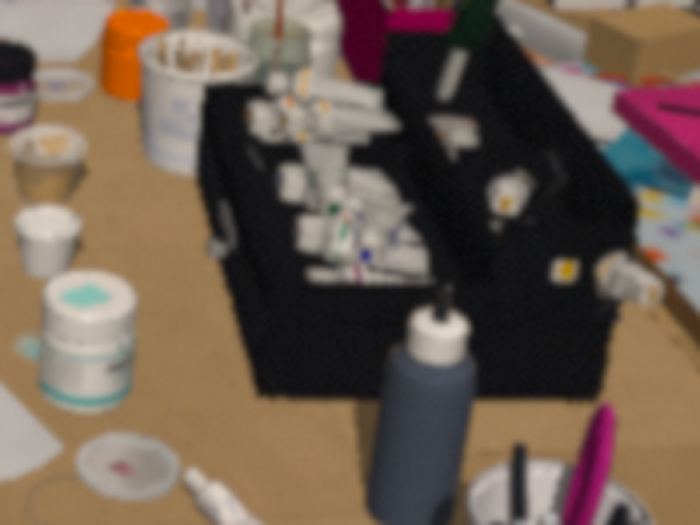

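The toolbox is about 0.1 m high, with its front at x≈0.744. The see-through discs beside the jars are flat lids. So yaw 0, with the jaws closing along y, is clear everywhere.

Call:
{"op": "apply_moves", "data": {"targets": [{"travel":[0,0,0],"roll":-8,"jaw":87},{"travel":[0,0,0],"roll":-8,"jaw":87},{"travel":[0,0,0],"roll":-3,"jaw":87},{"travel":[33,34,0],"roll":0,"jaw":87},{"travel":[33,34,0],"roll":0,"jaw":87},{"travel":[33,34,0],"roll":0,"jaw":87},{"travel":[33,34,0],"roll":0,"jaw":87},{"travel":[33,34,0],"roll":0,"jaw":87},{"travel":[33,34,0],"roll":0,"jaw":87},{"travel":[33,34,0],"roll":0,"jaw":87}]}}

```text
clock: 1.1
tool_pos: [0.4513, 0.3989, 0.2484]
orientation: [180.0, 0.0, 0.1]
force: [0.5, 0.4, 0.5]
opening: 0.0869
gripper_force: 0.0
```

Call:
{"op": "apply_moves", "data": {"targets": [{"travel":[29,30,0],"roll":0,"jaw":87},{"travel":[29,30,0],"roll":0,"jaw":87},{"travel":[29,30,0],"roll":0,"jaw":87},{"travel":[29,30,20],"roll":0,"jaw":87},{"travel":[29,30,30],"roll":0,"jaw":87},{"travel":[27,27,30],"roll":0,"jaw":87},{"travel":[0,0,20],"roll":0,"jaw":87},{"travel":[0,0,0],"roll":0,"jaw":87},{"travel":[0,0,0],"roll":0,"jaw":87}]}}

```text
clock: 2.0
tool_pos: [0.6218, 0.2245, 0.1494]
orientation: [180.0, 0.0, 0.1]
force: [0.8, -0.2, 1.7]
opening: 0.0868
gripper_force: 0.0
```

```bash
python3 - <<'E'
from h import *
a=ctrl.snapshot("side")[120:260,220:400];b=ctrl.snapshot("top")[110:230,120:280]
cv2.imwrite("pics/v1.png",cv2.hconcat([cv2.resize(a,(400,311),interpolation=3),cv2.resize(b,(400,311),interpolation=3)])[:,:,::-1])
E
```

```text
(no output)
```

View pics/v1.png

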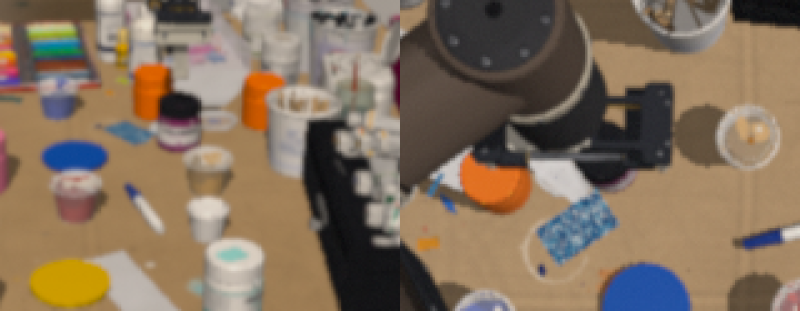

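The gripper hovers over the violet jar (side-view crop around (180,40), jar directly below). Descend.

Call:
{"op": "apply_moves", "data": {"targets": [{"travel":[0,1,15],"roll":0,"jaw":87},{"travel":[0,0,20],"roll":0,"jaw":87},{"travel":[0,0,20],"roll":0,"jaw":87},{"travel":[0,0,20],"roll":0,"jaw":87},{"travel":[0,0,20],"roll":0,"jaw":87},{"travel":[0,0,0],"roll":0,"jaw":60},{"travel":[0,0,0],"roll":0,"jaw":60},{"travel":[0,0,0],"roll":0,"jaw":60},{"travel":[0,0,0],"roll":0,"jaw":60},{"travel":[0,0,0],"roll":0,"jaw":60}]}}

```text
clock: 3.1
tool_pos: [0.6225, 0.2241, 0.0562]
orientation: [-179.9, -0.1, 0.1]
force: [-3.4, -0.6, 7.3]
opening: 0.0655
gripper_force: 30.0
```

Call:
{"op": "apply_moves", "data": {"targets": [{"travel":[0,0,-15],"roll":0,"jaw":60},{"travel":[0,0,-25],"roll":0,"jaw":60},{"travel":[0,0,-30],"roll":0,"jaw":60},{"travel":[0,0,-30],"roll":0,"jaw":60},{"travel":[0,0,-25],"roll":0,"jaw":60},{"travel":[-6,15,0],"roll":0,"jaw":60},{"travel":[-12,28,0],"roll":0,"jaw":60},{"travel":[-17,40,0],"roll":0,"jaw":60},{"travel":[-17,40,0],"roll":0,"jaw":60},{"travel":[-17,40,0],"roll":0,"jaw":60}]}}

```text
clock: 4.1
tool_pos: [0.5511, 0.0586, 0.179]
orientation: [180.0, 0.1, 0.0]
force: [1.3, -1.0, -3.7]
opening: 0.0658
gripper_force: 30.0
```

Call:
{"op": "apply_moves", "data": {"targets": [{"travel":[-17,40,0],"roll":0,"jaw":60},{"travel":[-17,40,0],"roll":0,"jaw":60},{"travel":[-17,40,0],"roll":0,"jaw":60},{"travel":[-17,40,0],"roll":0,"jaw":60},{"travel":[-17,40,0],"roll":0,"jaw":60},{"travel":[-12,28,0],"roll":0,"jaw":60},{"travel":[-6,15,0],"roll":0,"jaw":60},{"travel":[0,0,0],"roll":0,"jaw":60},{"travel":[0,0,0],"roll":0,"jaw":60}]}}

```text
clock: 5.0
tool_pos: [0.4494, -0.1828, 0.1793]
orientation: [-180.0, 0.0, -0.0]
force: [0.5, 1.0, -2.8]
opening: 0.0657
gripper_force: 30.0
```

```bash
python3 - <<'E'
from h import *
a=ctrl.snapshot("side")[130:310,150:390];b=ctrl.snapshot("top")[150:300,260:460]
cv2.imwrite("pics/v2.png",cv2.hconcat([cv2.resize(a,(400,300),interpolation=3),cv2.resize(b,(400,300),interpolation=3)])[:,:,::-1])
print(ctrl.get_obs()["tool_pos"],ctrl.get_obs()["force"])
E
```

```text
[ 0.45008541 -0.1821948   0.17933456] [ 0.51920197  1.16182583 -3.53542089]
```

View pics/v2.png

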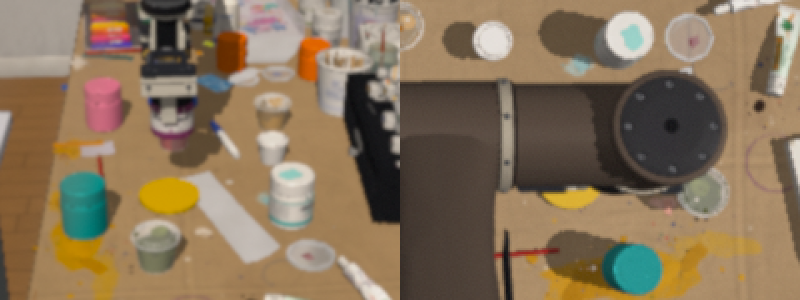

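The side view shows the violet jar held upright at crop (170,130), in line with the yellow coaster at (168,195). Lower it.

Call:
{"op": "apply_moves", "data": {"targets": [{"travel":[0,0,15],"roll":0,"jaw":60},{"travel":[0,0,25],"roll":0,"jaw":60},{"travel":[0,0,25],"roll":0,"jaw":60},{"travel":[0,0,20],"roll":0,"jaw":60},{"travel":[0,0,13],"roll":0,"jaw":60},{"travel":[0,0,7],"roll":0,"jaw":60},{"travel":[0,0,3],"roll":0,"jaw":60},{"travel":[0,0,2],"roll":0,"jaw":60},{"travel":[0,0,0],"roll":0,"jaw":60},{"travel":[0,0,0],"roll":0,"jaw":60}]}}

```text
clock: 6.1
tool_pos: [0.4506, -0.1826, 0.07]
orientation: [180.0, -0.1, 0.1]
force: [0.7, 0.9, -3.0]
opening: 0.0654
gripper_force: 30.0
```

Call:
{"op": "apply_moves", "data": {"targets": [{"travel":[0,0,2],"roll":0,"jaw":60},{"travel":[0,0,1],"roll":0,"jaw":60},{"travel":[0,0,1],"roll":0,"jaw":60},{"travel":[0,0,0],"roll":0,"jaw":60}]}}

```text
clock: 6.5
tool_pos: [0.4502, -0.1827, 0.0662]
orientation: [180.0, -0.0, 0.1]
force: [-2.6, 1.5, 6.9]
opening: 0.0653
gripper_force: 30.0
```

Call:
{"op": "apply_moves", "data": {"targets": [{"travel":[0,0,0],"roll":0,"jaw":87},{"travel":[0,0,0],"roll":0,"jaw":87},{"travel":[0,0,0],"roll":0,"jaw":87},{"travel":[0,0,0],"roll":0,"jaw":87},{"travel":[0,0,-20],"roll":0,"jaw":87},{"travel":[0,0,-40],"roll":0,"jaw":87},{"travel":[0,0,-40],"roll":0,"jaw":87},{"travel":[35,14,0],"roll":0,"jaw":87},{"travel":[40,16,0],"roll":0,"jaw":87},{"travel":[40,16,0],"roll":0,"jaw":87}]}}

```text
clock: 7.5
tool_pos: [0.5667, -0.2291, 0.1664]
orientation: [180.0, -0.1, 0.1]
force: [1.2, 1.0, 0.5]
opening: 0.0872
gripper_force: 0.0
```

Call:
{"op": "apply_moves", "data": {"targets": [{"travel":[40,16,0],"roll":0,"jaw":87},{"travel":[20,8,0],"roll":0,"jaw":87},{"travel":[10,2,0],"roll":0,"jaw":87},{"travel":[0,0,0],"roll":0,"jaw":87},{"travel":[0,0,0],"roll":0,"jaw":87}]}}

```text
clock: 8.0
tool_pos: [0.6343, -0.2541, 0.165]
orientation: [-180.0, 0.1, 0.0]
force: [0.2, 0.5, 0.6]
opening: 0.0869
gripper_force: 0.0
```

```bash
python3 - <<'E'
from h import *
A=ctrl.snapshot("side");B=ctrl.snapshot("top");a=A[130:310,200:440];b=B[150:300,260:460]
cv2.imwrite("pics/v3.png",cv2.hconcat([cv2.resize(a,(400,300),interpolation=3),cv2.resize(b,(400,300),interpolation=3)])[:,:,::-1])
print(ctrl.get_obs()["tool_pos"],ctrl.get_obs()["force"], pix("top",(.45,-.1825,.086)),pix("side",(.45,-.1825,.086)))
E
```

```text
[ 0.63428482 -0.25399125  0.16579554] [-0.2157196   0.25357311  0.83382072] [348.50816679 234.57770482] [250.50182921 220.95167099]
```

View pics/v3.png

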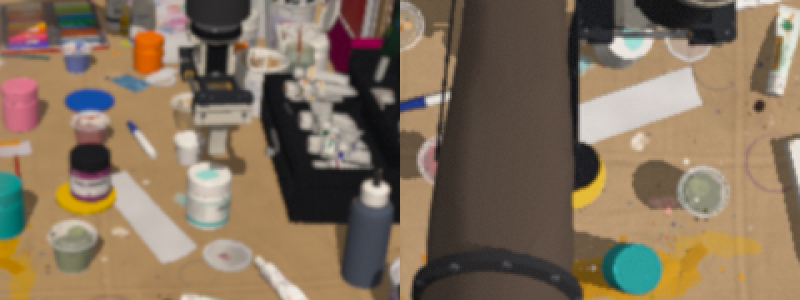

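The violet jar stands upright on the yellow coaster (side crop (90,175)), and the gripper is above the aqua jar (208,190). Grasp it.

Call:
{"op": "apply_moves", "data": {"targets": [{"travel":[0,0,15],"roll":0,"jaw":87},{"travel":[0,0,25],"roll":0,"jaw":87},{"travel":[0,0,25],"roll":0,"jaw":87},{"travel":[0,0,25],"roll":0,"jaw":87},{"travel":[0,0,15],"roll":0,"jaw":87},{"travel":[0,0,0],"roll":0,"jaw":60},{"travel":[0,0,0],"roll":0,"jaw":60},{"travel":[0,0,0],"roll":0,"jaw":60},{"travel":[0,0,0],"roll":0,"jaw":60},{"travel":[0,0,0],"roll":0,"jaw":60}]}}

```text
clock: 9.1
tool_pos: [0.6361, -0.2546, 0.0618]
orientation: [180.0, -0.1, 0.1]
force: [0.5, 1.1, 3.9]
opening: 0.067
gripper_force: 30.0
```

```bash
python3 - <<'E'
from h import *
A=ctrl.snapshot("side");h=cv2.cvtColor(A,cv2.COLOR_RGB2HSV)
x0,y0=215,205
w=A[y0:y0+60,x0:x0+70]
cv2.imwrite("pics/v4.png",cv2.resize(w,None,fx=10,fy=10,interpolation=cv2.INTER_CUBIC)[:,:,::-1])
# coaster and lid columns
y=cv2.inRange(h,(18,170,120),(32,255,255))[y0:y0+60,x0:x0+70]; k=cv2.inRange(h,(0,0,0),(180,255,45))[y0:y0+60,x0:x0+70]
for n,m in(("y",y),("k",k)):
    _,l,s,c=cv2.connectedComponentsWithStats(m);i=1+np.argmax(s[1:,4]);print(n,s[i],c[i],s[i][0]+s[i][2]/2+x0)
for z in(.01,.086):print(pix("side",(.45,-.1825,z)))
B=ctrl.snapshot("top");hh=cv2.cvtColor(B,cv2.COLOR_RGB2HSV)
E
```

```text
y [ 18  34  36  20 338] [33.55029586 45.84615385] 251.0
k [ 28  12  22  16 305] [38.54754098 19.53770492] 254.0
[250.99194682 245.58435649]
[250.50182921 220.95167099]
```

View pics/v4.png

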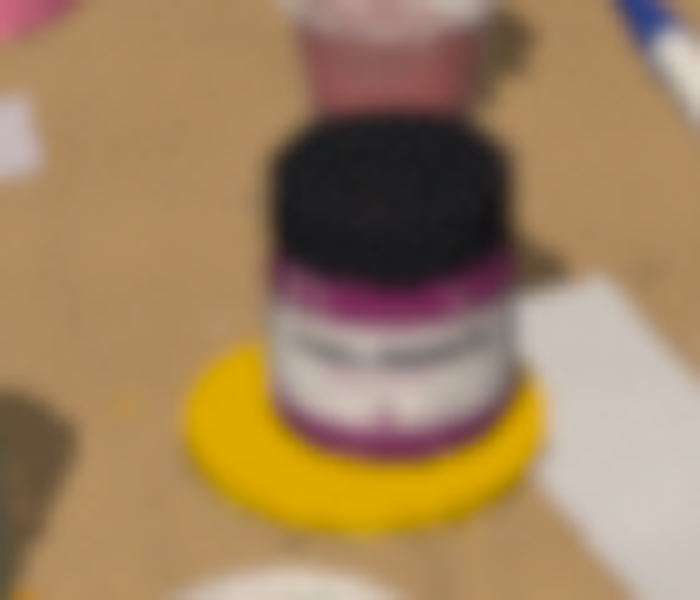

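Call:
{"op": "apply_moves", "data": {"targets": [{"travel":[0,0,-15],"roll":0,"jaw":60},{"travel":[0,0,-25],"roll":0,"jaw":60},{"travel":[0,0,-30],"roll":0,"jaw":60},{"travel":[0,0,-30],"roll":0,"jaw":60},{"travel":[0,0,-25],"roll":0,"jaw":60},{"travel":[-6,-15,0],"roll":0,"jaw":60},{"travel":[-12,-30,0],"roll":0,"jaw":60},{"travel":[-16,-42,0],"roll":0,"jaw":60},{"travel":[-16,-42,0],"roll":0,"jaw":60},{"travel":[-16,-42,0],"roll":0,"jaw":60}]}}

```text
clock: 10.2
tool_pos: [0.5668, -0.0819, 0.1845]
orientation: [-180.0, 0.1, -0.0]
force: [0.6, 1.5, -2.7]
opening: 0.0669
gripper_force: 30.0
```

Call:
{"op": "apply_moves", "data": {"targets": [{"travel":[-17,-42,0],"roll":0,"jaw":60},{"travel":[-17,-42,0],"roll":0,"jaw":60},{"travel":[-17,-42,0],"roll":0,"jaw":60},{"travel":[-17,-42,0],"roll":0,"jaw":60},{"travel":[-17,-42,0],"roll":0,"jaw":60},{"travel":[-12,-30,0],"roll":0,"jaw":60},{"travel":[-6,-19,0],"roll":0,"jaw":60},{"travel":[0,0,0],"roll":0,"jaw":60},{"travel":[0,0,0],"roll":0,"jaw":60}]}}

```text
clock: 11.1
tool_pos: [0.4646, 0.1755, 0.1849]
orientation: [180.0, 0.1, 0.1]
force: [-0.5, -0.5, -2.6]
opening: 0.0672
gripper_force: 30.0
```

```bash
python3 - <<'E'
from h import *
A=ctrl.snapshot("side");B=ctrl.snapshot("top")
t=ctrl.get_obs()["tool_pos"];print(t)
h=cv2.cvtColor(B,cv2.COLOR_RGB2HSV)
k=np.zeros_like(h[:,:,0]);k[210:260,320:375]=cv2.inRange(h,(0,0,0),(180,255,50))[210:260,320:375]
_,l,s,c=cv2.connectedComponentsWithStats(k)
for i in range(1,len(s)):
  if s[i,4]>100:
    (u,v),r=cv2.minEnclosingCircle(np.argwhere(l==i)[:,::-1].astype(np.float32).reshape(-1,1,2));print("lid",s[i],c[i],r,plane("top",c[i],.086))
q=pix("side",t-[0,0,.06]);q2=pix("side",t+[0,0,.02]);print(q,q2)
x0,y0=int(q[0]-35),int(q[1]-55)
a=cv2.resize(A[y0:y0+80,x0:x0+70],(525,600),interpolation=3);cv2.line(a,*[tuple(int(v) for v in (p-[x0,y0]+.5)*7.5) for p in(q,q2)],(255,0,0),1)
cv2.imwrite("pics/v5.png",a[:,:,::-1])
E
```

```text
[0.46530852 0.17470623 0.18501306]
lid [334 221  25  24 454] [346.11674009 232.63436123] 12.637624740600586 [ 0.45511863 -0.17609941  0.086     ]
[251.67083523 157.09539831] [251.25566707 133.41698518]
```

View pics/v5.png

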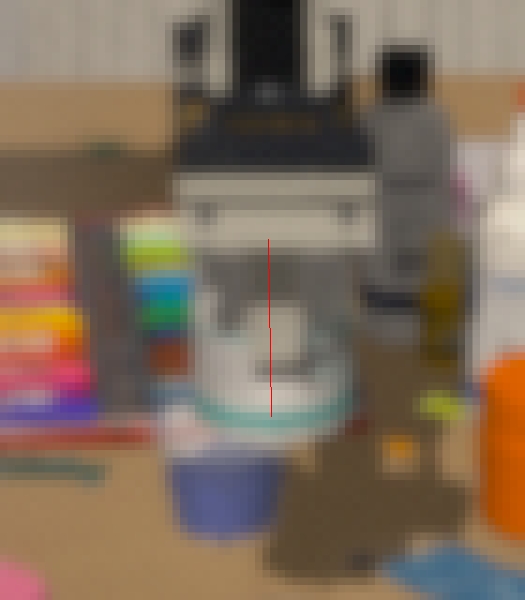

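The aqua jar is centred in the gripper: its band spans 195–352 in the crop, and the red TCP line falls at 271. The violet jar sits about 8 mm off the coaster centre, mostly +x, and I'll recentre it later. Lower the aqua jar.

Call:
{"op": "apply_moves", "data": {"targets": [{"travel":[2,0,15],"roll":0,"jaw":60},{"travel":[0,0,25],"roll":0,"jaw":60},{"travel":[0,0,25],"roll":0,"jaw":60},{"travel":[0,0,20],"roll":0,"jaw":60},{"travel":[0,0,13],"roll":0,"jaw":60},{"travel":[0,0,8],"roll":0,"jaw":60},{"travel":[0,0,4],"roll":0,"jaw":60},{"travel":[0,0,2],"roll":0,"jaw":60},{"travel":[0,0,1],"roll":0,"jaw":60},{"travel":[0,0,0],"roll":0,"jaw":60}]}}

```text
clock: 12.2
tool_pos: [0.4681, 0.1756, 0.0728]
orientation: [-180.0, -0.0, 0.0]
force: [0.1, -0.1, -2.6]
opening: 0.0667
gripper_force: 30.0
```

Call:
{"op": "apply_moves", "data": {"targets": [{"travel":[0,0,1],"roll":0,"jaw":60},{"travel":[0,0,0.5],"roll":0,"jaw":60},{"travel":[0,0,0],"roll":0,"jaw":87},{"travel":[0,0,0],"roll":0,"jaw":87},{"travel":[0,0,0],"roll":0,"jaw":87},{"travel":[0,0,0],"roll":0,"jaw":87},{"travel":[0,0,-20],"roll":0,"jaw":87},{"travel":[0,0,-40],"roll":0,"jaw":87},{"travel":[0,0,-40],"roll":0,"jaw":87},{"travel":[0,0,0],"roll":0,"jaw":87}]}}

```text
clock: 13.2
tool_pos: [0.4705, 0.1772, 0.1763]
orientation: [-179.7, -0.4, 0.1]
force: [0.8, -0.3, -0.9]
opening: 0.0873
gripper_force: 0.0
```

Call:
{"op": "apply_moves", "data": {"targets": [{"travel":[0,15,0],"roll":0,"jaw":87},{"travel":[0,35,0],"roll":0,"jaw":87},{"travel":[-2,45,0],"roll":0,"jaw":87},{"travel":[-2,45,0],"roll":0,"jaw":87},{"travel":[-2,45,0],"roll":0,"jaw":87},{"travel":[-2,45,0],"roll":0,"jaw":87},{"travel":[-2,45,0],"roll":0,"jaw":87},{"travel":[-1,45,0],"roll":0,"jaw":87},{"travel":[0,25,0],"roll":0,"jaw":87},{"travel":[0,10,0],"roll":0,"jaw":87}]}}

```text
clock: 14.2
tool_pos: [0.4556, -0.1821, 0.1697]
orientation: [-180.0, 0.1, -0.1]
force: [0.2, 0.5, -0.6]
opening: 0.0873
gripper_force: 0.0
```

```bash
python3 - <<'E'
from h import *
A=ctrl.snapshot("side");B=ctrl.snapshot("top")
print(ctrl.get_obs()["tool_pos"])
a=cv2.resize(A[140:240,200:320],(480,400),interpolation=3);b=cv2.resize(B[195:265,180:254],(320,400),interpolation=3)
cv2.imwrite("pics/v6.png",cv2.hconcat([a,b])[:,:,::-1])
p=np.array([.467,.176,.093]);R=abs(pix("top",p+[0,.035,0])[0]-pix("top",p)[0]);uv=pix("top",p);c=circle(B,uv,R,20);print(uv,R,c,c and plane("top",c[:2],.093))
E
```

```text
[ 0.45608927 -0.18087774  0.16988186]
[214.46351552 225.99842466] 13.162939364833903 (np.float32(214.33333), np.float32(225.66667), np.float32(12.716667)) [0.46788053 0.17637286 0.093     ]
```

View pics/v6.png

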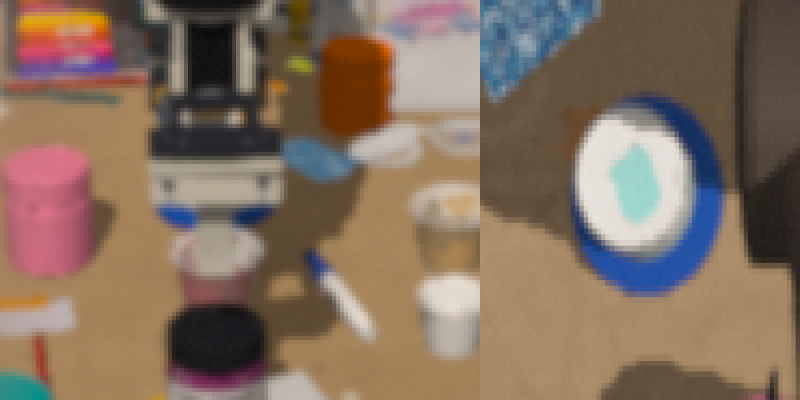

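The aqua jar is centred at (0.468, 0.176), against a coaster centre of (0.467, 0.176). Regrasp the violet jar and shift it about −7 mm in x.

Call:
{"op": "apply_moves", "data": {"targets": [{"travel":[0,-2,15],"roll":0,"jaw":87},{"travel":[0,0,25],"roll":0,"jaw":87},{"travel":[0,0,25],"roll":0,"jaw":87},{"travel":[0,0,25],"roll":0,"jaw":87},{"travel":[0,0,12],"roll":0,"jaw":87},{"travel":[0,0,0],"roll":0,"jaw":60},{"travel":[0,0,0],"roll":0,"jaw":60},{"travel":[0,0,0],"roll":0,"jaw":60},{"travel":[0,0,0],"roll":0,"jaw":60},{"travel":[0,0,0],"roll":0,"jaw":60}]}}

```text
clock: 15.3
tool_pos: [0.4577, -0.1774, 0.0696]
orientation: [-180.0, -0.1, 0.0]
force: [-0.2, 1.0, 1.7]
opening: 0.0656
gripper_force: 29.9
```

Call:
{"op": "apply_moves", "data": {"targets": [{"travel":[0,0,-6],"roll":0,"jaw":60},{"travel":[0,0,0],"roll":0,"jaw":60},{"travel":[-4,1,0],"roll":0,"jaw":60},{"travel":[-3,1,0],"roll":0,"jaw":60},{"travel":[0,1,0],"roll":0,"jaw":60},{"travel":[0,0,3],"roll":0,"jaw":60},{"travel":[0,0,2],"roll":0,"jaw":60},{"travel":[0,0,1],"roll":0,"jaw":60},{"travel":[0,0,0],"roll":0,"jaw":60}]}}

```text
clock: 16.2
tool_pos: [0.4503, -0.1808, 0.0694]
orientation: [180.0, -0.0, 0.1]
force: [-3.2, 1.2, 6.7]
opening: 0.0656
gripper_force: 29.9
```

Call:
{"op": "apply_moves", "data": {"targets": [{"travel":[0,0,0],"roll":0,"jaw":87},{"travel":[0,0,0],"roll":0,"jaw":87},{"travel":[0,0,0],"roll":0,"jaw":87},{"travel":[0,0,0],"roll":0,"jaw":87},{"travel":[0,0,-20],"roll":0,"jaw":87},{"travel":[0,0,-40],"roll":0,"jaw":87},{"travel":[0,0,-40],"roll":0,"jaw":87},{"travel":[3,-35,0],"roll":0,"jaw":87},{"travel":[3,-45,0],"roll":0,"jaw":87},{"travel":[3,-45,0],"roll":0,"jaw":87}]}}

```text
clock: 17.2
tool_pos: [0.459, -0.0546, 0.1693]
orientation: [-180.0, -0.1, -0.1]
force: [1.3, 0.2, -0.2]
opening: 0.0867
gripper_force: 0.0
```

Call:
{"op": "apply_moves", "data": {"targets": [{"travel":[3,-35,0],"roll":0,"jaw":87},{"travel":[0,-18,0],"roll":0,"jaw":87},{"travel":[0,0,0],"roll":0,"jaw":87},{"travel":[0,0,0],"roll":0,"jaw":87}]}}

```text
clock: 17.6
tool_pos: [0.4618, -0.0024, 0.1688]
orientation: [180.0, 0.0, 0.1]
force: [0.4, -0.1, 0.4]
opening: 0.0868
gripper_force: 0.0
```

```bash
python3 - <<'E'
from h import *
A=ctrl.snapshot("side");B=ctrl.snapshot("top")
t=ctrl.get_obs()["tool_pos"];print(t)
a=cv2.resize(A[140:260,200:320],(450,450),interpolation=3);b=cv2.resize(B[195:265,310:380],(350,450),interpolation=3)
cv2.imwrite("pics/v7.png",cv2.hconcat([a,b])[:,:,::-1])
p=np.array([.45,-.181,.086]);R=abs(pix("top",p+[0,.0335,0])[0]-pix("top",p)[0]);uv=pix("top",p);c=circle(B,uv,R,20);print(uv,R,c,c and plane("top",c[:2],.086))
h=cv2.cvtColor(B,cv2.COLOR_RGB2HSV);k=cv2.inRange(h,(0,0,0),(180,255,50));k[:,:320]=0;k[:,375:]=0;k[:210]=0;k[260:]=0
_,l,s,c=cv2.connectedComponentsWithStats(k);i=1+np.argmax(s[1:,4]);print(s[i],c[i],plane("top",c[i],.086))
h=cv2.cvtColor(A,cv2.COLOR_RGB2HSV);k=cv2.inRange(h,(0,0,0),(180,255,45));k[:,:215]=0;k[:,285:]=0;k[:205]=0;k[265:]=0
_,l,s,c=cv2.connectedComponentsWithStats(k);i=1+np.argmax(s[1:,4]);print(s[i],c[i],pix("side",(.45,-.181,.08)))
E
```

```text
[ 0.46183462 -0.00317847  0.16877378]
[347.94926827 234.56932198] 12.485376279943353 (np.float32(346.66666), np.float32(235.0), np.float32(12.283333)) [ 0.44879338 -0.17755352  0.086     ]
[334 224  25  23 446] [345.70179372 235.22421525] [ 0.4481534  -0.17496238  0.086     ]
[240 217  23  16 309] [250.82200647 224.44012945] [250.52416059 222.66857517]
```

View pics/v7.png

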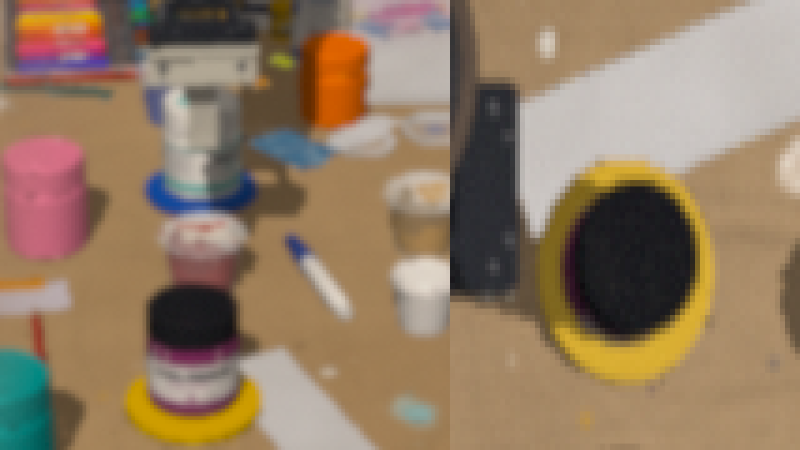

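The violet jar is now centred at about (0.450, −0.179). The red cup (side crop (205,240)) is straight below the gripper. Grasp its rim.

Call:
{"op": "apply_moves", "data": {"targets": [{"travel":[0,0,15],"roll":0,"jaw":87},{"travel":[0,0,30],"roll":0,"jaw":87},{"travel":[0,0,30],"roll":0,"jaw":87},{"travel":[0,0,25],"roll":0,"jaw":87},{"travel":[0,0,15],"roll":0,"jaw":87},{"travel":[0,0,0],"roll":0,"jaw":60},{"travel":[0,0,0],"roll":0,"jaw":60},{"travel":[0,0,0],"roll":0,"jaw":60},{"travel":[0,0,0],"roll":0,"jaw":60},{"travel":[0,0,0],"roll":0,"jaw":60}]}}

```text
clock: 18.7
tool_pos: [0.4626, -0.0025, 0.0547]
orientation: [-180.0, -0.1, 0.1]
force: [-0.4, -1.5, 2.5]
opening: 0.0675
gripper_force: 30.0
```

Call:
{"op": "apply_moves", "data": {"targets": [{"travel":[0,0,-15],"roll":0,"jaw":60},{"travel":[0,0,-25],"roll":0,"jaw":60},{"travel":[0,0,-35],"roll":0,"jaw":60},{"travel":[0,0,-35],"roll":0,"jaw":60},{"travel":[0,0,-15],"roll":0,"jaw":60},{"travel":[-2,20,0],"roll":0,"jaw":60},{"travel":[-2,35,0],"roll":0,"jaw":60},{"travel":[-2,40,0],"roll":0,"jaw":60},{"travel":[-2,40,0],"roll":0,"jaw":60},{"travel":[-2,25,0],"roll":0,"jaw":60}]}}

```text
clock: 19.7
tool_pos: [0.4517, -0.1645, 0.1793]
orientation: [-180.0, -0.0, 0.0]
force: [-0.1, 0.8, -0.5]
opening: 0.0676
gripper_force: 30.0
```

Call:
{"op": "apply_moves", "data": {"targets": [{"travel":[-2,13,0],"roll":0,"jaw":60},{"travel":[-1,3,0],"roll":0,"jaw":60},{"travel":[0,0,0],"roll":0,"jaw":60},{"travel":[0,0,0],"roll":0,"jaw":60},{"travel":[0,0,0],"roll":0,"jaw":60}]}}

```text
clock: 20.2
tool_pos: [0.4493, -0.1778, 0.179]
orientation: [-180.0, -0.0, 0.1]
force: [0.1, 0.2, -1.2]
opening: 0.0676
gripper_force: 30.0
```

```bash
python3 - <<'E'
from h import *
A=ctrl.snapshot("side")
t=ctrl.get_obs()["tool_pos"];print(t)
a=cv2.resize(A[150:260,190:310],(600,550),interpolation=3)
q=[tuple(int(v) for v in (pix("side",t+[0,0,d])-[190,150]+.5)*5) for d in(-.054,0)]
cv2.line(a,*q,(0,255,0),1)
cv2.imwrite("pics/v8.png",a[:,:,::-1])
E
```

```text
[ 0.44933158 -0.17784173  0.17897941]
```

View pics/v8.png

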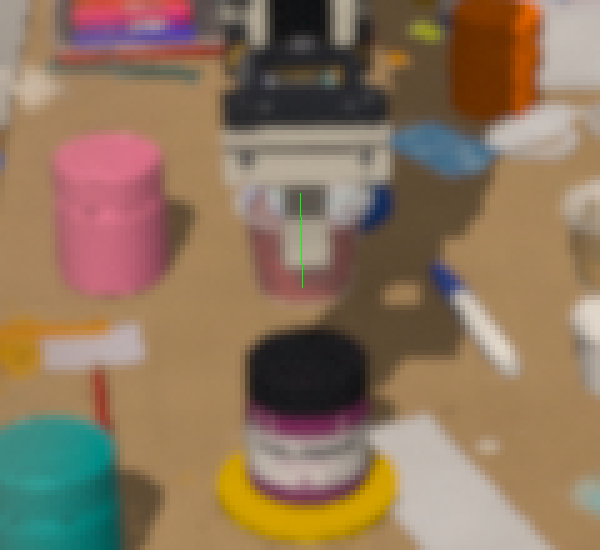

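The cup hangs upright and centred on the TCP line (column ~302). The jar below is at column ~307, about 2–3 mm +x. Correct for that and lower.

Call:
{"op": "apply_moves", "data": {"targets": [{"travel":[2,1,5],"roll":0,"jaw":60},{"travel":[0,0,12],"roll":0,"jaw":60},{"travel":[0,0,10],"roll":0,"jaw":60},{"travel":[0,0,5],"roll":0,"jaw":60},{"travel":[0,0,3],"roll":0,"jaw":60},{"travel":[0,0,1],"roll":0,"jaw":60},{"travel":[0,0,0],"roll":0,"jaw":60},{"travel":[0,0,0],"roll":0,"jaw":60}]}}

```text
clock: 21.05
tool_pos: [0.4513, -0.1797, 0.1432]
orientation: [180.0, -0.0, 0.0]
force: [0.6, 0.3, -0.9]
opening: 0.0677
gripper_force: 30.0
```

Call:
{"op": "apply_moves", "data": {"targets": [{"travel":[0,0,1],"roll":0,"jaw":60},{"travel":[0,0,1],"roll":0,"jaw":60},{"travel":[0,0,0.5],"roll":0,"jaw":60},{"travel":[0,0,0],"roll":0,"jaw":60},{"travel":[0,0,0],"roll":0,"jaw":60}]}}

```text
clock: 21.55
tool_pos: [0.4513, -0.1796, 0.1405]
orientation: [180.0, -0.0, 0.1]
force: [1.2, 0.2, 1.5]
opening: 0.0678
gripper_force: 30.0
```

Call:
{"op": "apply_moves", "data": {"targets": [{"travel":[0,0,0],"roll":0,"jaw":87},{"travel":[0,0,0],"roll":0,"jaw":87},{"travel":[0,0,0],"roll":0,"jaw":87},{"travel":[0,0,0],"roll":0,"jaw":87},{"travel":[0,0,-15],"roll":0,"jaw":87},{"travel":[0,0,-30],"roll":0,"jaw":87},{"travel":[0,0,-15],"roll":0,"jaw":87},{"travel":[25,-15,0],"roll":0,"jaw":87},{"travel":[38,-23,0],"roll":0,"jaw":87},{"travel":[38,-23,0],"roll":0,"jaw":87}]}}

```text
clock: 22.55
tool_pos: [0.5531, -0.118, 0.201]
orientation: [-180.0, -0.1, -0.0]
force: [0.8, -0.6, 0.6]
opening: 0.0871
gripper_force: 0.0
```

Call:
{"op": "apply_moves", "data": {"targets": [{"travel":[38,-23,0],"roll":0,"jaw":87},{"travel":[28,-17,15],"roll":0,"jaw":87},{"travel":[15,-9,20],"roll":0,"jaw":87},{"travel":[0,0,25],"roll":0,"jaw":87},{"travel":[0,0,0],"roll":0,"jaw":87},{"travel":[0,0,0],"roll":0,"jaw":87}]}}

```text
clock: 23.15
tool_pos: [0.6328, -0.0697, 0.1403]
orientation: [180.0, 0.1, 0.1]
force: [0.4, -0.6, 1.1]
opening: 0.0871
gripper_force: 0.0
```

Call:
{"op": "apply_moves", "data": {"targets": [{"travel":[0,0,15],"roll":0,"jaw":87},{"travel":[0,0,30],"roll":0,"jaw":87},{"travel":[0,0,30],"roll":0,"jaw":87},{"travel":[0,0,21],"roll":0,"jaw":87},{"travel":[0,0,0],"roll":0,"jaw":45},{"travel":[0,0,0],"roll":0,"jaw":45},{"travel":[0,0,0],"roll":0,"jaw":45},{"travel":[0,0,0],"roll":0,"jaw":45},{"travel":[0,0,0],"roll":0,"jaw":45},{"travel":[0,0,0],"roll":0,"jaw":45}]}}

```text
clock: 24.15
tool_pos: [0.6339, -0.0694, 0.0459]
orientation: [-180.0, -0.1, 0.1]
force: [-1.6, 0.6, 5.9]
opening: 0.0538
gripper_force: 30.0
```

```bash
python3 - <<'E'
from h import *
A=ctrl.snapshot("side");B=ctrl.snapshot("top")
t=ctrl.get_obs()["tool_pos"];print(t)
p=np.array([.451,-.18,.14]);uv=pix("top",p);R=abs(pix("top",p+[0,.035,0])[0]-uv[0]);c=circle(B,uv,R,20);print(uv,R,c,c and plane("top",c[:2],.14))
a=cv2.resize(A[180:265,200:320],(480,340),interpolation=3);b=cv2.resize(B[190:270,310:390],(320,340),interpolation=3)
cv2.circle(b,(int((c[0]+.5-310)*4),int((c[1]+.5-190)*4.25)),int(c[2]*4),(0,255,0),1)
cv2.imwrite("pics/v9.png",cv2.hconcat([a,b])[:,:,::-1])
E
```

```text
[ 0.63385593 -0.06944838  0.04585077]
[350.76932212 232.70089982] 13.589835435491352 (np.float32(349.83334), np.float32(232.5), np.float32(14.183333)) [ 0.45148123 -0.1775909   0.14      ]
```

View pics/v9.png

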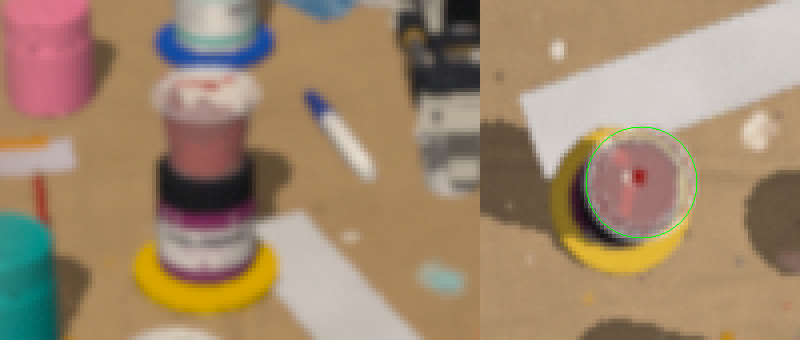

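The red cup stands upright and centred on the violet jar (measured (0.451, −0.178)). Now bring the white cup.

Call:
{"op": "apply_moves", "data": {"targets": [{"travel":[0,0,-15],"roll":0,"jaw":45},{"travel":[0,0,-35],"roll":0,"jaw":45},{"travel":[0,0,-45],"roll":0,"jaw":45},{"travel":[0,0,-45],"roll":0,"jaw":45},{"travel":[0,0,-30],"roll":0,"jaw":45},{"travel":[0,0,-10],"roll":0,"jaw":45},{"travel":[-20,12,0],"roll":0,"jaw":45},{"travel":[-35,21,0],"roll":0,"jaw":45},{"travel":[-38,23,0],"roll":0,"jaw":45},{"travel":[-38,23,0],"roll":0,"jaw":45}]}}

```text
clock: 25.25
tool_pos: [0.5002, -0.149, 0.2235]
orientation: [-180.0, 0.1, 0.1]
force: [1.1, -0.9, 0.2]
opening: 0.0539
gripper_force: 30.0
```

Call:
{"op": "apply_moves", "data": {"targets": [{"travel":[-30,18,0],"roll":0,"jaw":45},{"travel":[-15,9,0],"roll":0,"jaw":45},{"travel":[-6,4,0],"roll":0,"jaw":45},{"travel":[0,0,0],"roll":0,"jaw":45},{"travel":[0,0,0],"roll":0,"jaw":45}]}}

```text
clock: 25.75
tool_pos: [0.452, -0.1794, 0.2243]
orientation: [180.0, -0.0, 0.1]
force: [0.3, 0.1, -0.2]
opening: 0.0538
gripper_force: 30.0
```

```bash
python3 - <<'E'
from h import *
A=ctrl.snapshot("side")
t=ctrl.get_obs()["tool_pos"];print(t)
a=cv2.resize(A[130:260,190:310],(540,585),interpolation=3)
q=[tuple(int(v) for v in (pix("side",t+[0,0,d])-[190,130]+.5)*4.5) for d in(-.045,0)]
cv2.line(a,*q,(0,255,0),1)
cv2.imwrite("pics/v10.png",a[:,:,::-1])
E
```

```text
[ 0.45212606 -0.17925893  0.22419872]
```

View pics/v10.png

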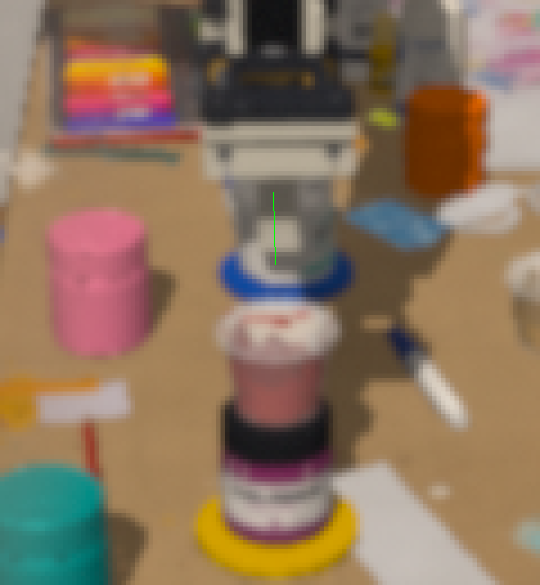

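The stack below is straight (columns ~277), and the TCP line at 274 is aligned with it to within about 1 px. Lower.

Call:
{"op": "apply_moves", "data": {"targets": [{"travel":[0,0,5],"roll":0,"jaw":45},{"travel":[0,0,12],"roll":0,"jaw":45},{"travel":[0,0,10],"roll":0,"jaw":45},{"travel":[0,0,5],"roll":0,"jaw":45},{"travel":[0,0,3],"roll":0,"jaw":45},{"travel":[0,0,1],"roll":0,"jaw":45},{"travel":[0,0,0],"roll":0,"jaw":45},{"travel":[0,0,0],"roll":0,"jaw":45}]}}

```text
clock: 26.6
tool_pos: [0.4514, -0.1797, 0.1887]
orientation: [180.0, -0.0, 0.0]
force: [-0.5, 0.3, -0.4]
opening: 0.0538
gripper_force: 30.0
```

Call:
{"op": "apply_moves", "data": {"targets": [{"travel":[0,0,1],"roll":0,"jaw":45},{"travel":[0,0,1],"roll":0,"jaw":45},{"travel":[0,0,0],"roll":0,"jaw":45},{"travel":[0,0,0],"roll":0,"jaw":45}]}}

```text
clock: 27.0
tool_pos: [0.4511, -0.1796, 0.1864]
orientation: [180.0, -0.0, 0.0]
force: [-0.6, -0.7, -0.0]
opening: 0.0539
gripper_force: 30.0
```

Call:
{"op": "apply_moves", "data": {"targets": [{"travel":[0,0,1],"roll":0,"jaw":45},{"travel":[0,0,0],"roll":0,"jaw":45},{"travel":[0,0,0],"roll":0,"jaw":45}]}}

```text
clock: 27.3
tool_pos: [0.4512, -0.1796, 0.1854]
orientation: [180.0, -0.0, 0.0]
force: [0.3, 0.2, -0.5]
opening: 0.054
gripper_force: 30.0
```

Call:
{"op": "apply_moves", "data": {"targets": [{"travel":[0,0,0.8],"roll":0,"jaw":45},{"travel":[0,0,0],"roll":0,"jaw":45},{"travel":[0,0,0],"roll":0,"jaw":45}]}}

```text
clock: 27.6
tool_pos: [0.4516, -0.1798, 0.1853]
orientation: [180.0, -0.1, 0.1]
force: [-0.1, 0.0, 5.8]
opening: 0.0538
gripper_force: 30.0
```

Call:
{"op": "apply_moves", "data": {"targets": [{"travel":[0,0,0],"roll":0,"jaw":87},{"travel":[0,0,0],"roll":0,"jaw":87},{"travel":[0,0,0],"roll":0,"jaw":87},{"travel":[0,0,0],"roll":0,"jaw":87},{"travel":[0,0,0],"roll":0,"jaw":87},{"travel":[0,0,-15],"roll":0,"jaw":87},{"travel":[0,0,-30],"roll":0,"jaw":87},{"travel":[0,0,-10],"roll":0,"jaw":87},{"travel":[0,-20,0],"roll":0,"jaw":87},{"travel":[0,-35,0],"roll":0,"jaw":87}]}}

```text
clock: 28.6
tool_pos: [0.4511, -0.1249, 0.2397]
orientation: [-180.0, -0.0, -0.1]
force: [0.8, 0.3, 0.2]
opening: 0.0867
gripper_force: 0.0
```

Call:
{"op": "apply_moves", "data": {"targets": [{"travel":[0,-45,0],"roll":0,"jaw":87},{"travel":[0,-45,0],"roll":0,"jaw":87},{"travel":[-1,-45,0],"roll":0,"jaw":87},{"travel":[-1,-45,0],"roll":0,"jaw":87},{"travel":[-1,-45,0],"roll":0,"jaw":87},{"travel":[-1,-45,0],"roll":0,"jaw":87},{"travel":[-1,-45,0],"roll":0,"jaw":87},{"travel":[-1,-45,0],"roll":0,"jaw":87},{"travel":[-1,-45,0],"roll":0,"jaw":87},{"travel":[0,-45,0],"roll":0,"jaw":87}]}}

```text
clock: 29.6
tool_pos: [0.4432, 0.3273, 0.2395]
orientation: [-180.0, 0.0, 0.1]
force: [0.7, -0.5, 0.1]
opening: 0.0873
gripper_force: 0.0
```

Call:
{"op": "apply_moves", "data": {"targets": [{"travel":[0,-15,0],"roll":0,"jaw":87},{"travel":[0,-6,20],"roll":0,"jaw":87},{"travel":[0,0,30],"roll":0,"jaw":87},{"travel":[0,0,30],"roll":0,"jaw":87},{"travel":[0,0,10],"roll":0,"jaw":87},{"travel":[0,0,0],"roll":0,"jaw":87},{"travel":[0,0,0],"roll":0,"jaw":87}]}}

```text
clock: 30.3
tool_pos: [0.4443, 0.3468, 0.1507]
orientation: [-180.0, -0.1, 0.1]
force: [-0.8, 0.3, 0.7]
opening: 0.0872
gripper_force: 0.0
```

```bash
python3 - <<'E'
from h import *
A=ctrl.snapshot("side");B=ctrl.snapshot("top")
t=ctrl.get_obs()["tool_pos"];print(t)
for n,p,r in(("white",(.451,-.18,.183),.028),("aqua",(.468,.176,.093),.035)):
    p=np.array(p);uv=pix("top",p);R=abs(pix("top",p+[0,r,0])[0]-uv[0]);c=circle(B,uv,R,20);print(n,uv,R,c,c and plane("top",c[:2],p[2]))
a=cv2.resize(A[110:260,190:320],(450,520),interpolation=3);b=cv2.resize(B[190:270,310:380],(350,520),interpolation=3)
cv2.imwrite("pics/v11.png",cv2.hconcat([a,b])[:,:,::-1])
E
```

```text
[0.44440145 0.34706641 0.15122733]
white [353.51097623 231.42192474] 11.246331458318252 (np.float32(352.66666), np.float32(231.66667), np.float32(11.116666)) [ 0.45035881 -0.1778942   0.183     ]
aqua [214.47486176 225.62407492] 13.161674132974156 (np.float32(214.66667), np.float32(226.0), np.float32(12.933333)) [0.467004   0.17545979 0.093     ]
```

View pics/v11.png

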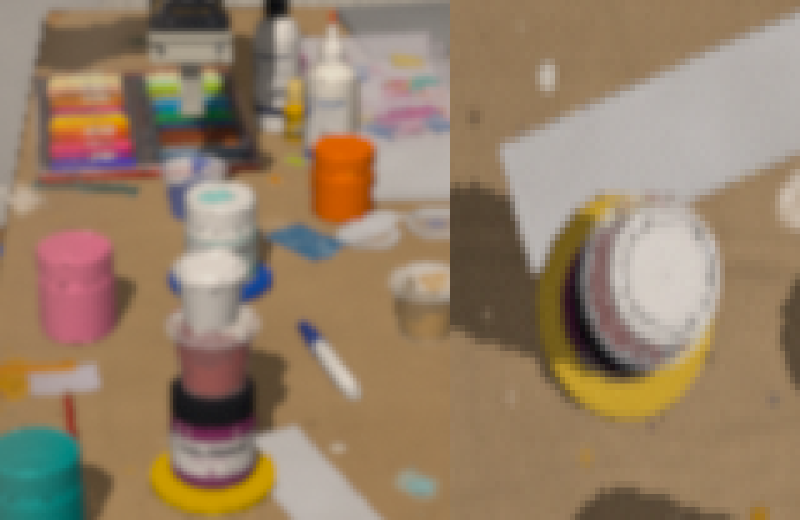

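The yellow stack is complete and straight, with the white cup at (0.450, −0.178). The gripper is above the blue cup. Grasp it.

Call:
{"op": "apply_moves", "data": {"targets": [{"travel":[0,0,15],"roll":0,"jaw":87},{"travel":[0,0,30],"roll":0,"jaw":87},{"travel":[0,0,30],"roll":0,"jaw":87},{"travel":[0,0,21],"roll":0,"jaw":87},{"travel":[0,0,0],"roll":0,"jaw":87},{"travel":[0,0,0],"roll":0,"jaw":60},{"travel":[0,0,0],"roll":0,"jaw":60},{"travel":[0,0,0],"roll":0,"jaw":60},{"travel":[0,0,0],"roll":0,"jaw":60},{"travel":[0,0,0],"roll":0,"jaw":60}]}}

```text
clock: 31.4
tool_pos: [0.4444, 0.3472, 0.0552]
orientation: [-179.9, -0.1, 0.1]
force: [-1.4, -0.4, 7.6]
opening: 0.0675
gripper_force: 30.0
```

Call:
{"op": "apply_moves", "data": {"targets": [{"travel":[0,0,-15],"roll":0,"jaw":60},{"travel":[0,0,-30],"roll":0,"jaw":60},{"travel":[0,0,-40],"roll":0,"jaw":60},{"travel":[0,0,-35],"roll":0,"jaw":60},{"travel":[0,0,-15],"roll":0,"jaw":60},{"travel":[3,20,0],"roll":0,"jaw":60},{"travel":[5,35,0],"roll":0,"jaw":60},{"travel":[5,40,0],"roll":0,"jaw":60},{"travel":[5,40,0],"roll":0,"jaw":60},{"travel":[3,25,0],"roll":0,"jaw":60}]}}

```text
clock: 32.4
tool_pos: [0.4639, 0.1832, 0.1881]
orientation: [180.0, 0.1, -0.0]
force: [1.1, 0.7, -1.4]
opening: 0.0674
gripper_force: 30.0
```

Call:
{"op": "apply_moves", "data": {"targets": [{"travel":[2,11,0],"roll":0,"jaw":60},{"travel":[0,0,5],"roll":0,"jaw":60},{"travel":[0,0,10],"roll":0,"jaw":60},{"travel":[0,0,10],"roll":0,"jaw":60},{"travel":[0,0,8],"roll":0,"jaw":60},{"travel":[0,0,4],"roll":0,"jaw":60},{"travel":[0,0,1],"roll":0,"jaw":60},{"travel":[0,0,0],"roll":0,"jaw":60},{"travel":[0,0,0],"roll":0,"jaw":60}]}}

```text
clock: 33.3
tool_pos: [0.467, 0.1756, 0.1508]
orientation: [-180.0, -0.0, 0.1]
force: [-0.1, 0.8, -0.1]
opening: 0.0677
gripper_force: 30.0
```

Call:
{"op": "apply_moves", "data": {"targets": [{"travel":[0,0,1],"roll":0,"jaw":60},{"travel":[0,0,1],"roll":0,"jaw":60},{"travel":[0,0,0.7],"roll":0,"jaw":60},{"travel":[0,0,0],"roll":0,"jaw":60},{"travel":[0,0,0],"roll":0,"jaw":60}]}}

```text
clock: 33.8
tool_pos: [0.467, 0.1755, 0.1481]
orientation: [-180.0, -0.0, 0.0]
force: [-0.2, -0.4, 0.6]
opening: 0.0674
gripper_force: 30.0
```

Call:
{"op": "apply_moves", "data": {"targets": [{"travel":[0,0,0.7],"roll":0,"jaw":60},{"travel":[0,0,0],"roll":0,"jaw":60},{"travel":[0,0,0],"roll":0,"jaw":60}]}}

```text
clock: 34.1
tool_pos: [0.4675, 0.1756, 0.148]
orientation: [-180.0, -0.1, 0.1]
force: [-1.2, 0.5, 6.6]
opening: 0.0677
gripper_force: 30.0
```

Contact. Release, lift, and back away to the left for a clear view.

Call:
{"op": "apply_moves", "data": {"targets": [{"travel":[0,0,0],"roll":0,"jaw":87},{"travel":[0,0,0],"roll":0,"jaw":87},{"travel":[0,0,0],"roll":0,"jaw":87},{"travel":[0,0,0],"roll":0,"jaw":87},{"travel":[0,0,-15],"roll":0,"jaw":87},{"travel":[0,0,-30],"roll":0,"jaw":87},{"travel":[0,0,-30],"roll":0,"jaw":87},{"travel":[0,-25,0],"roll":0,"jaw":87},{"travel":[0,-40,0],"roll":0,"jaw":87},{"travel":[0,-40,0],"roll":0,"jaw":87}]}}

```text
clock: 35.1
tool_pos: [0.4667, 0.2813, 0.2227]
orientation: [-179.9, -0.0, -0.0]
force: [1.2, 0.5, -0.3]
opening: 0.0868
gripper_force: 0.0
```

Call:
{"op": "apply_moves", "data": {"targets": [{"travel":[0,-40,0],"roll":0,"jaw":87},{"travel":[0,-40,0],"roll":0,"jaw":87},{"travel":[0,-20,0],"roll":0,"jaw":87},{"travel":[0,0,0],"roll":0,"jaw":87},{"travel":[0,0,0],"roll":0,"jaw":87},{"travel":[0,0,0],"roll":0,"jaw":87}]}}

```text
clock: 35.7
tool_pos: [0.4666, 0.3794, 0.2221]
orientation: [180.0, 0.0, 0.0]
force: [-0.9, 0.6, -0.5]
opening: 0.0873
gripper_force: 0.0
```

```bash
python3 - <<'E'
from h import *
A=ctrl.snapshot("side");B=ctrl.snapshot("top")
for n,p,r in(("white",(.451,-.18,.183),.028),("blue",(.468,.176,.147),.035)):
    p=np.array(p);uv=pix("top",p);R=abs(pix("top",p+[0,r,0])[0]-uv[0]);c=circle(B,uv,R,20);print(n,uv,R,c,c and plane("top",c[:2],p[2]))
a=cv2.resize(A[100:260,190:320],(400,500),interpolation=3);b=cv2.resize(B[140:290,180:420],(400,500),interpolation=3)
cv2.imwrite("pics/v12.png",cv2.hconcat([a,b])[:,:,::-1])
E
```

```text
white [353.51097623 231.42192474] 11.246331458318252 (np.float32(352.5), np.float32(232.16667), np.float32(11.283333)) [ 0.44910762 -0.17747292  0.183     ]
blue [212.0709837  223.76255262] 13.718136451283755 (np.float32(212.0), np.float32(224.0), np.float32(13.983334)) [0.46738861 0.17616232 0.147     ]
```

View pics/v12.png

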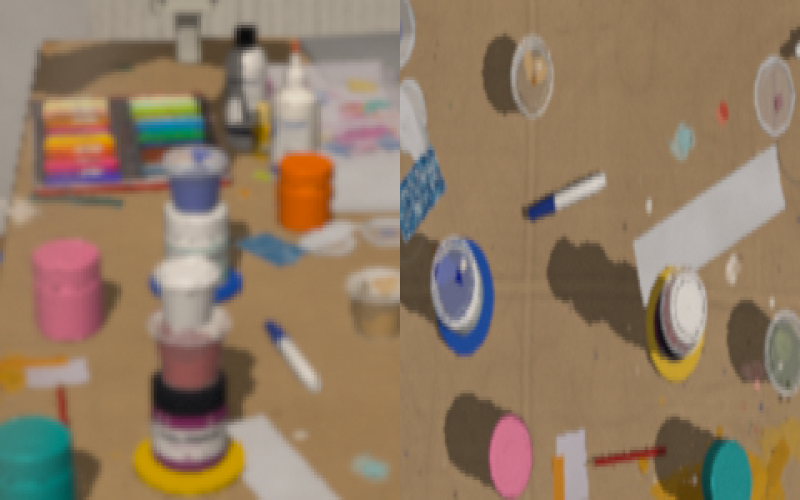

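Both stacks stand upright and centred: the blue cup is at (0.467, 0.176) and the white cup at (0.449, −0.177). Ochre and olive haven't moved, so I'll hand it in.

```bash
python3 -c "
from plant import ctrl
print(ctrl.close_job())"
```

```text
the job is handed in; nothing more can be done
None
```

I handed the job in after about 36 s of robot time, with both paint sets stacked upright and centred on their coasters and the ochre and olive cups untouched; the hand-in returned no verdict.

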